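Open the sharps jar of unknown thread and hold its cap off

ROBOT

A 6-joint arm with a two-finger parallel gripper is mounted at the origin on the work surface. World frame = base frame: x ahead of the robot, y to its left, z up, the work surface at z = 0. Lengths are in m, angles in rad, forces in N, time in s.
With the tool pointing down it reaches from about 0.275 to 0.85 m from the base axis. Payload 19 kg.
Tool frame: the origin (TCP) lies midway between the tips of the shut fingers; the grasp point (between the pads) lies 19 mm behind it; z points along the fingers, y is the direction in which the jaws open and shut (so a half turn about z gives the same grasp; the last joint's range is limited). The gripper opens to 85 mm and grips with 20 to 120 N. Pads are 22 mm wide; open, the fingers measure 114 mm over their backs; the gripper's body (76 mm by 85 mm) begins 54 mm behind the grasp point. The pads swing forward as they close: fully open they stand 13 mm farther back than shut.
Start: joints at [-1.393, 0.15, 1.437, -0, 1.554, -0.134], TCP at [0.176, -0.547, 0.231] pointing down, gripper open.
Joint ranges: [-2.8, 2.8], [-0.68, 2.1], [0.12, 2.68], [-1.39, 4.53], [0.16, 2.79], [-2.81, 2.81]. Speed limits (rad/s): [1.89, 1.89, 2.22, 3.01, 3.01, 3.01].

INTERFACE

Orientations are given as a rotation vector (axis times angle).
In Python, from workcell import monitor, vision, order gives the robot as it stands. The module is installed in compiled form; this text tells all that it offers.
- The arm moves only by the tool apply_moves, never from a script. Its argument "motion" is text: rows parted by semicolons, each of 4 numbers parted by spaces: the shift along the tool's x, y, z in units of 25 mm (1.0 is 25 mm), then the turn about the tool's z in units of 5 degrees (1.0 is 5 degrees). In form: tx ty tz twist; .... A call has 1 to 12 rows; each row is the pose to reach, as a shift and turn from the pose commanded when the call began, along the tool's axes at that moment; what a row does not reach only later rows make up. A row lasts 1/10 s, in which the tool goes at most 50 mm and 8.59 degrees, less where a joint would pass 70% of its speed; a pose out of reach is approached as far as the arm can. A call with a gripper value outside its range is refused whole. "hand" is the opening, from -1 (shut) to 1 (fully open), set as the call begins (left out, the last holds). The fingers move at their own pace and stop on an object; "force" is the grip in N (left out, the last holds). Time passes only in rows, so rows that repeat a pose let the fingers close. It gives the time, the measured TCP pose, the force and the opening at its end, in the units of the state.
- monitor.sense(): the state, without advancing time (a new reading comes with each control period).
- vision.read_camera(name): name is "side" or "top"; returns the picture (384x512x3 uint8, red, green, blue); there is no depth.
- vision.camera_info(name): a dict with "vertical_fov" (degrees; the focal length in pixels is half the picture's height over the tangent of half this angle, whatever the lens; pixels are square), "cx", "cy" (the principal point, pixels), "R" (3x3) and "t" (3): a world point X has camera coordinates R X + t. Camera axes: x right, y down, z forward; pixel columns grow to the right and rows downward; lengths in m; the calibration is good to about 2 mm. A picture is of the moment at which its call begins. camera_info takes no time and is no camera call.
- order.hand_in(): hands the job in, once; it reports no verdict.
Trained networks look in the newest picture that a camera, given by its name, has taken for a name from the list of things; names that differ only in an ending like _2 or _b are one class to them, and where a whole thing is asked for, a point or a joint stands for the part that bears it (a point fixed in the world has none). Each returns a list of dicts, best first, with "conf" (0 to 1); they miss things now and then, are a little off and sometimes report something else, mostly with a low value. They report only what shows in the picture. A call takes as long as a camera call. They do not tell look-alikes from the thing itself.
- vision.silhouettes(camera, name): "mask" (384x512 bool, what is visible of it) and "location" ([column, row] in pixels, amid what is visible of it).
- vision.landmark_of(camera, name): "location" ([column, row] in pixels: a listed point, or the origin of a listed thing).
The state is a dict: "t": time; "joint_pos": joint angles; "joint_velocities": joint speeds; "joint_efforts": joint torques, N m; "tool_pos": TCP position; "orientation": TCP orientation; "force": force on the tool from outside, world axes, zero at the start; "ft_torque": the same for the moment, N m; "finger_gap": opening from 0.0 (shut) to 1.0 (fully open).
Only numpy, scipy, OpenCV 4.12 (cv2) and the standard library are available. Lean on these libraries where they do the work, as an engineer would, in place of code of your own. Each camera call takes 0.05 s, during which the arm holds its last target. There are 200 camera calls.

TASK

Open the yellow sharps jar that stands in the blue ring holder, so that a colleague can drop used syringes into it: its red cap comes loose with part of a turn, but nobody knows which way this one is threaded, so try one way and, if it will not come loose, the other. Lift the cap off and finish while still holding it in the gripper, level and still, at least 5 cm above where it sat and moved off to one side so that the jar's mouth is wholly uncovered. Leave the jar in the grey holder shut and do not shift the other things on the table.

Things in the scene. Friction and masses are not known exactly. Their poses are not given: they have to be found in the camera images.
- holder_blue: blue plastic ring 120 mm across and 22 mm high, fixed to the table, around the foot of the jar to be opened; origin: centre of the ring, on the table. A clamp tab sticks out 93 mm from the centre along its x
- holder_grey: the same ring in grey, around the foot of the jar to be left shut
- jar_a: yellow sharps jar, fixed in its holder: body 100 mm across and 86 mm high, then a shoulder narrowing to a neck 52 mm across from 103 mm up to the rim at 135 mm. Origin: centre of its underside on the table. It stands in either holder: compare positions
- jar_b: yellow sharps jar, fixed in its holder: body 100 mm across and 86 mm high, then a shoulder narrowing to a neck 52 mm across from 103 mm up to the rim at 135 mm. Origin: centre of its underside on the table. It stands in the other holder
- jar_a_mouth (a point): centre of jar_a's rim, 135 mm above the table. The cap locks under a lip here: turned about 1.05 rad (60 degrees) the loosening way it meets a stop and then lifts straight off; up to 0.25 rad short of that stop it is free too. The wrong way it stops hard within about 0.15 rad and cannot be lifted
- jar_b_mouth (a point): centre of jar_b's rim, 135 mm above the table. The cap locks under a lip here: turned about 1.05 rad (60 degrees) the loosening way it meets a stop and then lifts straight off; up to 0.25 rad short of that stop it is free too. The wrong way it stops hard within about 0.15 rad and cannot be lifted
- cap_a: red ribbed round cap on jar_a, loose, 35 to 70 g: head 56 mm across, 30 mm tall; origin at the head's centre, 15 mm above the rim, z up. Below it a 30 mm plug reaches 28.5 mm into the neck. One cap is right-threaded (loosens anticlockwise from above), the other left-threaded; letter, looks and orientation do not tell which
- cap_b: red ribbed round cap on jar_b, loose, 35 to 70 g: head 56 mm across, 30 mm tall; origin at the head's centre, 15 mm above the rim, z up. Below it a 30 mm plug reaches 28.5 mm into the neck. One cap is right-threaded (loosens anticlockwise from above), the other left-threaded; letter, looks and orientation do not tell which
- dish_mid (a point): steel dish with five syringes, 170 x 100 x 22 mm, loose, leave alone; point: its centre half-way up, long side along its x
- label_roll_mid (a point): roll of white labels, 84 mm across, 45 mm high, loose, leave alone; point: its centre
- spray_mid (a point): red bottle with white cap, 52 mm across, 150 mm high, loose, leave alone; point: its centre
- marker_mid (a point): yellow marker lying down, 140 mm long, 13 mm thick, loose, leave alone; point: its middle
- vial_mid (a point): glass vial with metal cap, 26 mm across, 42 mm high, loose, leave alone; point: its centre
- swab_box_mid (a point): cardboard box of swabs, 90 x 130 x 50 mm, loose, leave alone; point: its centre
Not all that is in view belongs to the job. Leave any black or orange look-alike of the cap_b alone.

How it is judged:
By the outcome, as a careful person would: the job done as asked, in the order asked, and still so for the second after the job is handed in, while the arm keeps its last pose, push and grip.
It also fails if it takes over 40 s, if anything falls off the work surface, if the arm or the gripper's body presses on something with over 40 N, if the wrist force passes 120 N, or if a joint passes its speed limit or range.

## Working session

There is one attempt and no reset: what is moved stays moved. The work goes in short steps, Python scripts to look and compute and a tool call to move; the robot and the scene stay as the last step left them, time stands still between calls to the robot, and variables do not carry over. Pictures are saved under pics/ and viewed, about 8 in all and at most 12, crops included, and the job is handed in when it is done.

Besides the shell and the picture viewer there is one more tool, called after ">>>" as name(argument=value, ...) on one line, values as JSON. apply_moves: Moves the arm, as the interface text tells. Its arguments: {"type":"object","properties":{"motion":{"type":"string"},"hand":{"type":"number"},"force":{"type":"number"}},"required":["motion"]}

```bash
mkdir -p pics; cat > h.py <<'E'
import numpy as np, cv2
from workcell import monitor, vision, order
def cam(n):
    c=vision.camera_info(n); f=192/np.tan(np.radians(c["vertical_fov"])/2)
    return f,c["cx"],c["cy"],np.array(c["R"]),np.array(c["t"])
def ray(n,p):
    f,cx,cy,R,t=cam(n); d=R.T@np.array([(p[0]-cx)/f,(p[1]-cy)/f,1]); return -R.T@t,d
def atz(n,p,z):
    o,d=ray(n,p); return o+d*(z-o[2])/d[2]
def proj(n,X):
    f,cx,cy,R,t=cam(n); c=R@np.array(X)+t; return np.array([cx+f*c[0]/c[2],cy+f*c[1]/c[2]])
def shot(n,name):
    im=vision.read_camera(n); cv2.imwrite(f"pics/{name}.png",im[:,:,::-1]); return im
E
python3 - <<'E'
from h import *
a=shot("top","top0"); b=shot("side","side0")
np.set_printoptions(precision=3,suppress=True)
for n in("top","side"):
    print(n,cam(n)[0], -cam(n)[3].T@cam(n)[4], cam(n)[3][2])
    for k,z in(("cap_a",.15),("jar_a_mouth",.135),("holder_blue",0),("holder_grey",0)):
        for d in vision.landmark_of(n,k)[:4]: print(k,np.array(d["location"]),round(d["conf"],2),atz(n,d["location"],z))
s=monitor.sense(); print(s["t"],s["tool_pos"],s["orientation"],s["force"],s["finger_gap"])
print(cv2.Rodrigues(np.array(s["orientation"],float))[0])
cv2.imwrite("pics/both0.png",cv2.resize(np.vstack([a,b])[:,:,::-1],None,fx=.78,fy=.78,interpolation=cv2.INTER_AREA))
E
```

```text
top 416.9597465923243 [0.366 0.012 1.066] [ 0.152 -0.027 -0.988]
cap_a [356.5 155.2] 0.88 [ 0.595 -0.232  0.15 ]
cap_a [157.3 208.6] 0.86 [0.463 0.211 0.15 ]
cap_a [181.3 142.1] 0.62 [0.615 0.165 0.15 ]
jar_a_mouth [352.5 154.1] 0.93 [ 0.601 -0.226  0.135]
side 416.2365155615545 [ 0.466 -0.6    0.833] [ 0.041  0.637 -0.77 ]
cap_a [298.1 134.7] 0.96 [0.617 0.164 0.15 ]
cap_a [285.4 127.3] 0.74 [0.59  0.194 0.15 ]
cap_a [240.6 151.5] 0.66 [0.474 0.117 0.15 ]
cap_a [318.1 273.4] 0.65 [ 0.601 -0.221  0.15 ]
jar_a_mouth [312.6 280.9] 0.62 [ 0.591 -0.227  0.135]
jar_a_mouth [289.8 176.1] 0.55 [0.582 0.042 0.135]
jar_a_mouth [307.1 314. ] 0.26 [ 0.57  -0.292  0.135]
holder_blue [293.4 177.9] 0.88 [0.613 0.159 0.   ]
holder_blue [306.3 313.8] 0.7 [ 0.589 -0.231  0.   ]
holder_grey [291.5 174.4] 0.46 [0.61  0.173 0.   ]
0.5 [ 0.176 -0.547  0.231] [-3.103 -0.488  0.   ] [-0.308  0.197  0.018] 0.9981260078968084
[[ 0.952  0.307 -0.   ]
 [ 0.307 -0.952  0.   ]
 [-0.    -0.    -1.   ]]
```

View pics/both0.png

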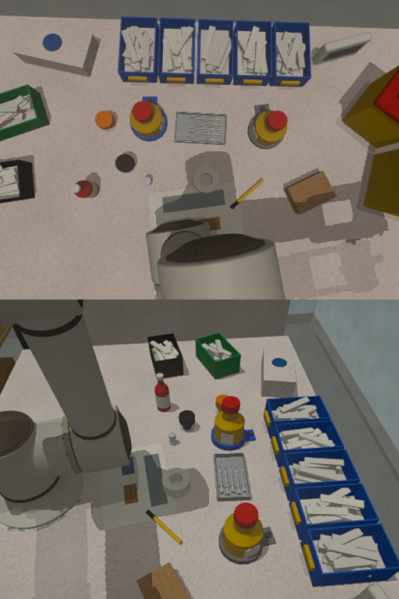

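The pictures show two yellow jars. The one at top px (183,145) and side px (298,135) has a blue ring. The one at top px (352,154) and side px (315,275) has a grey ring.

These could be taken for the target cap:
- red cap on the blue-ring jar, top (181,142)
- red cap on the grey-ring jar, top (356,155)
- orange look-alike, top (135,152)
- black look-alike, top (160,208)
- red spray bottle, top (106,241)

I choose the cap at (181,142) and will check it in a close crop.

```bash
cat >> h.py <<'E'
def tri(p,q):
    (o1,d1),(o2,d2)=ray("top",p),ray("side",q)
    A=np.stack([d1,-d2],1); s=np.linalg.lstsq(A,o2-o1,rcond=None)[0]
    a,b=o1+s[0]*d1,o2+s[1]*d2; return (a+b)/2,np.linalg.norm(a-b)
E
python3 - <<'E'
from h import *
np.set_printoptions(precision=4,suppress=True)
t=cv2.imread("pics/top0.png"); s=cv2.imread("pics/side0.png")
C=lambda im,x,y:cv2.resize(im[y:y+100,x:x+130],None,fx=3,fy=3,interpolation=cv2.INTER_CUBIC)
P,e=tri([181.3,142.1],[298.1,134.7]); print("tri",P,e)
# red top-face / head centroids by colour, compared with projected head
for n,im,(x0,y0) in(("top",t,(150,110)),("side",s,(265,95))):
    w=im[y0:y0+80,x0:x0+70].astype(int); m=(w[...,2]>110)&(w[...,1]<70)&(w[...,0]<70)
    k,l,st,ce=cv2.connectedComponentsWithStats(m.astype(np.uint8)); i=1+st[1:,4].argmax()
    print(n,"red bbox",st[i]+[x0,y0,0,0,0],"centroid",ce[i]+[x0,y0])
    for d in vision.silhouettes(n,"cap_a")[:4]: print("  sil",np.round(d["location"],1),round(d["conf"],2),d["mask"].sum())
a=C(t,120,95); b=C(s,240,90)
for X in [(P[0],P[1],.15),(P[0],P[1],.165)]:
    pt=proj("top",X)-[120,95]; ps=proj("side",X)-[240,90]
    cv2.drawMarker(a,tuple(int(v*3) for v in pt),(255,255,255),0,8); cv2.drawMarker(b,tuple(int(v*3) for v in ps),(255,255,255),0,8)
cv2.imwrite("pics/crop1.png",np.hstack([a,b]))
E
```

```text
tri [0.6166 0.1658 0.1479] 0.0023098378477880597
top red bbox [169 130  25  24 468] centroid [181.4957 141.515 ]
  sil [155.8 207.2] 0.95 489
  sil [127.9 154.7] 0.91 404
  sil [181.3 143.2] 0.9 558
  sil [354.8 153.3] 0.65 562
side red bbox [282 124  26  15 276] centroid [295.2572 130.9674]
  sil [239.8 150.9] 0.75 360
  sil [315.7 277.5] 0.74 874
  sil [294.9 136.8] 0.67 439
  sil [279.5 126.4] 0.62 75
```

View pics/crop1.png

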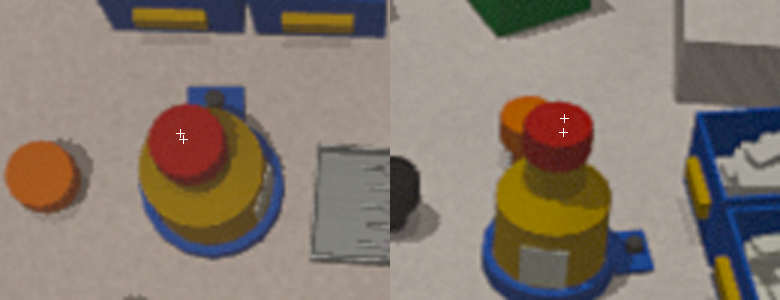

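The crop confirms the red cap on the jar in the blue ring. In the side view my mark sits a few pixels right of the cap's centre, so I'll refine by fitting the known head cylinder to the red pixels.

```bash
cat >> h.py <<'E'
from scipy.optimize import minimize
def headhull(n,x,y,zc=.15):
    a=np.linspace(0,2*np.pi,40); P=[(x+.028*np.cos(u),y+.028*np.sin(u),zc+h) for h in(-.015,.015) for u in a]
    return cv2.convexHull(np.array([proj(n,p) for p in P],np.float32))[:,0]
def redmask(im,c,r=22):
    w=im.astype(int); m=(w[...,0]>85)&(w[...,0]>2.6*w[...,1])
    m[:, :int(c[0]-r)]=0; m[:,int(c[0]+r):]=0; m[:int(c[1]-r)]=0; m[int(c[1]+r):]=0
    k,l,st,ce=cv2.connectedComponentsWithStats(m.astype(np.uint8)); i=1+st[1:,4].argmax()
    return l==i
def fit(n,im,x,y,zc=.15):
    m=redmask(im,proj(n,(x,y,zc))).astype(np.float32)
    def cost(v):
        h=headhull(n,v[0],v[1],zc); g=np.zeros(m.shape,np.uint8)
        cv2.fillPoly(g,[np.round(h*16).astype(np.int32)],255,cv2.LINE_AA,4); return np.abs(g/255.-m).sum()
    r=minimize(cost,[x,y],method="Nelder-Mead",options=dict(initial_simplex=[[x,y],[x+.01,y],[x,y+.01]],xatol=1e-4))
    return r.x,r.fun,m.sum()
E
python3 - <<'E'
from h import *
for n in("top","side"):
    im=cv2.imread(f"pics/{n}0.png")[:,:,::-1]
    print(n,fit(n,im,.613,.166))
s=monitor.sense(); R=cv2.Rodrigues(np.array(s["orientation"],float))[0]
print(s["t"],R.T@(np.array([.612,.166,.231])-s["tool_pos"])/.025)
E
```

```text
Traceback (most recent call last):
  File "h.py", line 32, in fit
    r=minimize(cost,[x,y],method="Nelder-Mead",options=dict(initial_simplex=[[x,y],[x+.01,y],[x,y+.01]],xatol=1e-4))
  File "h.py", line 30, in cost
    h=headhull(n,v[0],v[1],zc); g=np.zeros(m.shape,np.uint8)
  File "h.py", line 21, in headhull
    return cv2.convexHull(np.array([proj(n,p) for p in P],np.float32))[:,0]
                                    ~~~~^^^^^
  File "h.py", line 11, in proj
    f,cx,cy,R,t=cam(n); c=R@np.array(X)+t; return np.array([cx+f*c[0]/c[2],cy+f*c[1]/c[2]])
                ~~~^^^
  File "h.py", line 4, in cam
    c=vision.camera_info(n); f=192/np.tan(np.radians(c["vertical_fov"])/2)
ValueError: time passes only in moves, steps and waits
```

```bash
sed -i 's/^def cam(n):/import functools\n@functools.lru_cache\ndef cam(n):/' h.py
python3 - <<'E'
from h import *
for n in("top","side"):
    im=cv2.imread(f"pics/{n}0.png")[:,:,::-1]
    print(n,fit(n,im,.613,.166))
s=monitor.sense(); R=cv2.Rodrigues(np.array(s["orientation"],float))[0]
print(s["t"],R.T@(np.array([.612,.166,.231])-s["tool_pos"])/.025)
E
```

```text
top (array([0.61618356, 0.16427614]), np.float64(162.32941176470587), np.float32(464.0))
side (array([0.6102777 , 0.17189771]), np.float64(206.94901960784316), np.float32(327.0))
0.6 [ 2.53368062e+01 -2.18096220e+01  1.29877770e-02]
```

```bash
sed -i 's/m=(w\[...,0\]>85)&(w\[...,0\]>2.6\*w\[...,1\])/m=(w[...,0]>60)\&(w[...,0]>2.3*w[...,1])/' h.py
python3 - <<'E'
from h import *
out=[]
for n in("top","side"):
    im=cv2.imread(f"pics/{n}0.png")[:,:,::-1].copy()
    v,c,a=fit(n,im,.613,.168); print(n,v,c,a,cv2.contourArea(headhull(n,*v)))
    p=proj(n,(.613,.168,.15)); x0,y0=int(p[0]-25),int(p[1]-25)
    m=redmask(im,p)
    w=cv2.resize(im[y0:y0+50,x0:x0+50],None,fx=7,fy=7,interpolation=0)
    h=np.round((headhull(n,*v)-[x0,y0]+.5)*7).astype(np.int32); cv2.polylines(w,[h],True,(255,255,255),1)
    k,_=cv2.findContours(cv2.resize(m[y0:y0+50,x0:x0+50].astype(np.uint8),None,fx=7,fy=7,interpolation=0),0,1); cv2.drawContours(w,k,-1,(0,255,0),1)
    out.append(w)
cv2.imwrite("pics/fit1.png",np.hstack(out)[:,:,::-1])
E
```

```text
top [0.61392262 0.16231628] 133.61176470588236 492.0 575.3880899871001
side [0.6102719  0.16431074] 90.99607843137255 443.0 488.54509142111056
```

View pics/fit1.png

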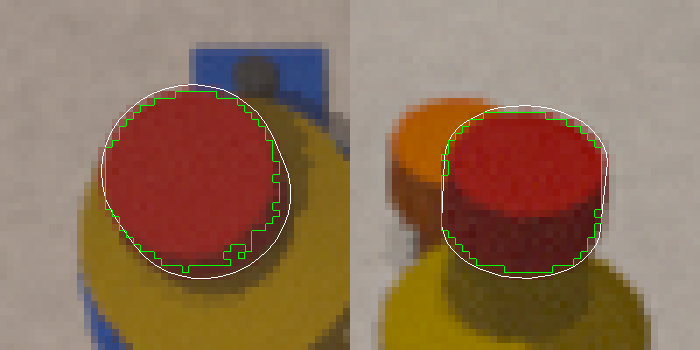

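Both fits outline the red cap, though slightly too large. I'll take the top-face ellipse centres instead: crop (189,176) from the top camera and (174,164) from the side camera.

```bash
python3 - <<'E'
from h import *
q={}
for n,c in(("top",(189,176)),("side",(174,164))):
    p=proj(n,(.613,.168,.15)); q[n]=np.array([int(p[0]-25),int(p[1]-25)])+np.array(c)/7-.5
    print(n,q[n],atz(n,q[n],.165))
print(tri(q["top"],q["side"]))
s=monitor.sense(); R=cv2.Rodrigues(np.array(s["orientation"],float))[0]
print(R.T@(np.array([.612,.164,.231])-s["tool_pos"])/.025)
E
```

```text
top [181.5        141.64285714] [0.61183271 0.16248419 0.165     ]
side [295.35714286 130.92857143] [0.60931971 0.16122183 0.165     ]
(array([0.61073569, 0.16247207, 0.16430488]), np.float64(0.002486849223018293))
[ 2.53122681e+01 -2.17334782e+01  1.29783370e-02]
```

The cap is at about (0.611, 0.163), and the triangulated top height of 0.164 matches the expected 0.165. I'll start moving at the current height, turning the tool with joint 1 so the last joint stays near mid-range.

>>> apply_moves(motion="25.3 -21.7 0 -19;25.3 -21.7 0 -19;25.3 -21.7 0 -19;25.3 -21.7 0 -19;25.3 -21.7 0 -19;25.3 -21.7 0 -19;25.3 -21.7 0 -19;25.3 -21.7 0 -19;25.3 -21.7 0 -19;25.3 -21.7 0 -19;25.3 -21.7 0 -19;25.3 -21.7 0 -19", hand=1)

```text
t: 1.8
tool_pos: [0.4907, -0.0336, 0.2316]
orientation: [1.728, 2.622, 0.0]
force: [-0.1, -1.5, 0.7]
finger_gap: 1.005
```

```bash
cat >> h.py <<'E'
def plan(x,y,z):
    s=monitor.sense(); R=cv2.Rodrigues(np.array(s["orientation"],float))[0]
    print("t",round(s["t"],2),"tcp",np.round(s["tool_pos"],4),"yaw",np.round(np.degrees(np.arctan2(R[1,0],R[0,0])),2),"Rz",np.round(R[:,2],3),"q",np.round(s["joint_pos"],3))
    print("F",np.round(s["force"],2),"M",np.round(s["ft_torque"],3),"gap",np.round(s["finger_gap"],3))
    print("units to go",np.round(R.T@(np.array([x,y,z])-s["tool_pos"])/.025,3))
E
python3 -c "
from h import *
plan(.611,.163,.231)"
```

```text
t 1.8 tcp [ 0.4907 -0.0336  0.2316] yaw 113.22 Rz [ 0.001 -0.    -1.   ] q [-0.225 -0.025  1.623 -0.     1.543 -0.631]
F [-0.12 -1.49  0.74] M [-0.055 -0.041 -0.028] gap 1.005
units to go [5.331 7.523 0.028]
```

>>> apply_moves(motion="5.3 7.5 0 0;5.3 7.5 0 0;5.3 7.5 0 0;5.3 7.5 0 0;5.3 7.5 0 0;5.3 7.5 0 0;5.3 7.5 0 0;5.3 7.5 0 0;5.3 7.5 0 0")

```text
t: 2.7
tool_pos: [0.6111, 0.1582, 0.2318]
orientation: [1.738, 2.616, 0.0]
force: [-0.5, -0.5, 0.3]
finger_gap: 0.997
```

```bash
python3 - <<'E'
from h import *
plan(.611,.163,.131)
a=shot("top","top1"); b=shot("side","side1")
C=lambda im,x,y:cv2.resize(im[y:y+110,x:x+130],None,fx=3,fy=3,interpolation=cv2.INTER_CUBIC)
for n,im in(("top",a),("side",b)):
    p=tuple(np.round(proj(n,monitor.sense()["tool_pos"])).astype(int)); print(n,p)
cv2.imwrite("pics/crop2.png",np.hstack([C(a,120,85),C(b,230,60)])[:,:,::-1])
E
```

```text
t 2.7 tcp [0.6111 0.1582 0.2318] yaw 112.8 Rz [ 0.  0. -1.] q [ 0.131  0.268  1.296 -0.     1.577 -0.267]
F [-0.48 -0.54  0.31] M [ 0.04   0.001 -0.059] gap 0.997
units to go [0.177 0.07  4.03 ]
top (np.int64(178), np.int64(133))
side (np.int64(298), np.int64(109))
```

View pics/crop2.png

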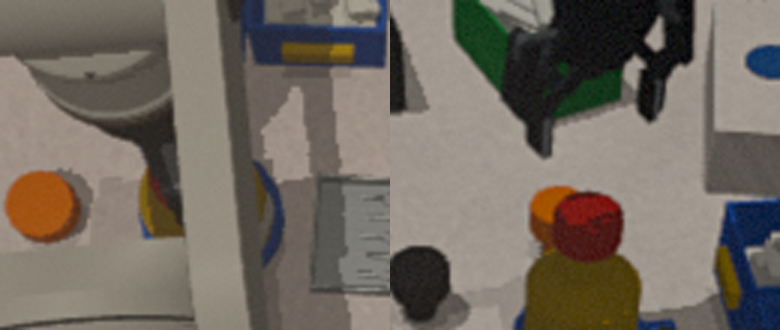

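The side crop shows the open fingers straddling the red cap, with tips at crop (540,155) and (648,118) and the cap at (588,225). Their midpoint agrees with the projected TCP. Next I descend, guarding on force.

>>> apply_moves(motion="0.18 0.07 1 0;0.18 0.07 1.8 0;0.18 0.07 2.5 0;0.18 0.07 3.1 0;0.18 0.07 3.6 0;0.18 0.07 4 0;0.18 0.07 4 0;0.18 0.07 4 0")

```text
t: 3.6
tool_pos: [0.6114, 0.164, 0.1318]
orientation: [1.737, 2.617, 0.001]
force: [0.2, -0.1, -0.6]
finger_gap: 1.001
```

```bash
python3 - <<'E'
from h import *
plan(.611,.163,.131)
b=shot("side","side2")
cv2.imwrite("pics/crop3.png",cv2.resize(b[90:190,240:350],None,fx=5,fy=5,interpolation=cv2.INTER_CUBIC)[:,:,::-1])
E
```

```text
t 3.6 tcp [0.6114 0.164  0.1318] yaw 112.86 Rz [ 0.  0. -1.] q [ 0.14   0.319  1.434  0.     1.388 -0.259]
F [ 0.15 -0.08 -0.59] M [ 0.007  0.025 -0.016] gap 1.001
units to go [-0.032 -0.029  0.031]
```

View pics/crop3.png

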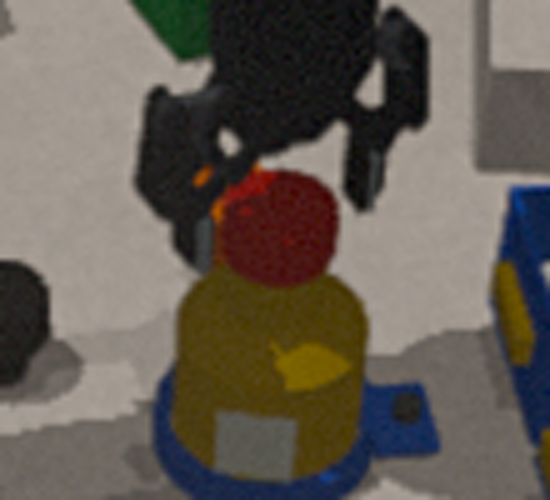

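The crop shows the open fingers either side of the cap, tips at about (205,265) and (365,205), and the cap centred near (278,228). That is well centred. Now I close gently.

>>> apply_moves(motion="0 0 0 0;0 0 0 0;0 0 0 0;0 0 0 0;0 0 0 0;0 0 0 0;0 0 0 0;0 0 0 0;0 0 0 0;0 0 0 0", hand=-1, force=30)

```text
t: 4.65
tool_pos: [0.6114, 0.164, 0.132]
orientation: [1.737, 2.617, 0.001]
force: [-1.4, -0.8, 6.1]
finger_gap: 0.65
```

```bash
python3 -c "
from h import *
plan(.611,.163,.131)"
```

```text
t 4.65 tcp [0.6114 0.164  0.132 ] yaw 112.86 Rz [ 0.001  0.    -1.   ] q [ 0.14   0.318  1.434  0.     1.388 -0.259]
F [-1.37 -0.83  6.08] M [-0.063  0.341  0.001] gap 0.65
units to go [-0.033 -0.029  0.041]
```

The gap of 0.65 × 85 mm ≈ 55 mm matches the 56 mm head, so the grip is good. I'll grip harder and test 20° anticlockwise from above, which is negative twist.

>>> apply_moves(motion="0 0 0 0;0 0 0 0;0 0 0 -0.7;0 0 0 -1.4;0 0 0 -2.1;0 0 0 -2.8;0 0 0 -3.4;0 0 0 -4;0 0 0 -4", hand=-1, force=70)

```text
t: 5.55
tool_pos: [0.6116, 0.1641, 0.1323]
orientation: [1.253, 2.88, 0.001]
force: [-0.7, 0.0, 7.5]
finger_gap: 0.636
```

```bash
python3 -c "
from h import *
plan(.611,.163,.131)"
```

```text
t 5.55 tcp [0.6116 0.1641 0.1323] yaw 132.98 Rz [ 0.002  0.    -1.   ] q [ 0.14   0.318  1.434  0.     1.388 -0.61 ]
F [-0.7   0.01  7.47] M [-0.     0.118  0.041] gap 0.636
units to go [-0.016 -0.046  0.051]
```

It turned 20° (0.35 rad) with almost no torque, well past the 0.15 rad wrong-way stop, so anticlockwise looks right. I'll continue to about 57°.

>>> apply_moves(motion="0 0 0 -1;0 0 0 -2;0 0 0 -3;0 0 0 -4;0 0 0 -5;0 0 0 -6;0 0 0 -6.7;0 0 0 -7.2;0 0 0 -7.4;0 0 0 -7.4")

```text
t: 6.55
tool_pos: [0.6116, 0.1639, 0.1323]
orientation: [0.276, 3.128, 0.0]
force: [-0.1, -1.5, 7.1]
finger_gap: 0.64
```

```bash
python3 -c "
from h import *
plan(.611,.163,.131)"
```

```text
t 6.55 tcp [0.6116 0.1639 0.1323] yaw 169.91 Rz [ 0.002  0.    -1.   ] q [ 0.14   0.318  1.434 -0.     1.388 -1.254]
F [-0.06 -1.53  7.06] M [-0.208  0.045  0.02 ] gap 0.64
units to go [ 0.017 -0.041  0.051]
```

57° turned, still with no resistance. A small test lift, checking force.

>>> apply_moves(motion="0 0 -0.05 0;0 0 -0.1 0;0 0 -0.15 0;0 0 -0.2 0;0 0 -0.2 0")

```text
t: 7.05
tool_pos: [0.6112, 0.1641, 0.1364]
orientation: [-0.278, -3.129, -0.0]
force: [-0.7, -0.6, -0.3]
finger_gap: 0.637
```

```bash
python3 -c "
from h import *
plan(.611,.163,.131)"
```

```text
t 7.05 tcp [0.6112 0.1641 0.1364] yaw 169.86 Rz [-0.  0. -1.] q [ 0.141  0.316  1.429  0.     1.397 -1.253]
F [-0.65 -0.6  -0.29] M [-0.175  0.13   0.018] gap 0.637
units to go [-0.001 -0.043  0.217]
```

Force fell to −0.3 N, so the cap came free. Lifting 80 mm straight up, then about 12 cm toward the robot. The jaws lie along world y, so the gripper clears the mouth too.

>>> apply_moves(motion="0 0 -0.2 0;0 0 -0.5 0;0 0 -0.9 0;0 0 -1.3 0;0 0 -1.7 0;0 0 -2.1 0;0 0 -2.5 0;0 0 -2.8 0;0 0 -3 0;0 0 -3.1 0;0 0 -3.1 0")

```text
t: 8.15
tool_pos: [0.6112, 0.164, 0.2139]
orientation: [0.278, 3.129, 0.0]
force: [-0.5, -1.0, -1.2]
finger_gap: 0.639
```

```bash
python3 - <<'E'
from h import *
plan(.611,.163,.21)
b=shot("side","side3")
cv2.imwrite("pics/crop4.png",cv2.resize(b[60:190,220:370],None,fx=4,fy=4,interpolation=cv2.INTER_CUBIC)[:,:,::-1])
E
```

```text
t 8.15 tcp [0.6112 0.164  0.2139] yaw 169.86 Rz [ 0.  0. -1.] q [ 0.14   0.277  1.32   0.     1.545 -1.253]
F [-0.46 -1.   -1.2 ] M [ 0.017 -0.022  0.022] gap 0.639
units to go [ 0.    -0.041  0.158]
```

View pics/crop4.png

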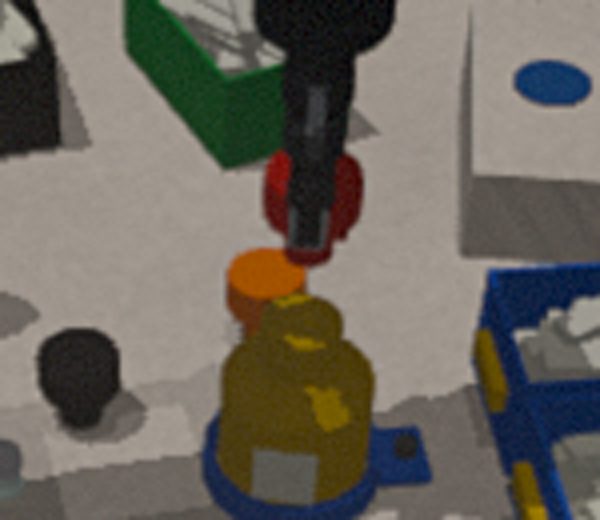

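The cap, at crop (312,205), hangs in the jaws with its plug clear of the jar's neck at (300,315). Now sideways, gently.

>>> apply_moves(motion="0.3 0 0 0;0.8 0 0 0;1.4 0 0 0;2 0 0 0;2.6 0 0 0;3.2 0 0 0;3.8 0 0 0;4.3 0 0 0;4.6 0 0 0;4.8 0 0 0;4.8 0 0 0;4.8 0 0 0")

```text
t: 9.4
tool_pos: [0.4933, 0.1851, 0.2138]
orientation: [0.278, 3.129, 0.0]
force: [0.2, 0.7, -0.9]
finger_gap: 0.637
```

```bash
python3 - <<'E'
from h import *
plan(.49,.185,.214)
a=shot("top","top4"); b=shot("side","side4")
print(monitor.sense()["joint_velocities"])
cv2.imwrite("pics/final.png",np.hstack([cv2.resize(a[90:250,90:390],(400,213)),cv2.resize(b[60:330,150:420],(400,400))[:213]]) [:,:,::-1])
cv2.imwrite("pics/final.png",np.vstack([cv2.resize(a[90:250,90:390],(560,299)),cv2.resize(b[60:220,150:450],(560,299))])[:,:,::-1])
E
```

```text
t 9.4 tcp [0.4933 0.1851 0.2138] yaw 169.86 Rz [ 0.  0. -1.] q [ 0.213  0.057  1.576  0.     1.509 -1.181]
F [ 0.15  0.74 -0.87] M [0.    0.021 0.061] gap 0.637
units to go [ 0.128 -0.027 -0.007]
[3.65537220e-05 1.72605243e-03 9.39450206e-04 1.39534641e-03
 8.99123614e-04 1.14652786e-03]
```

View pics/final.png

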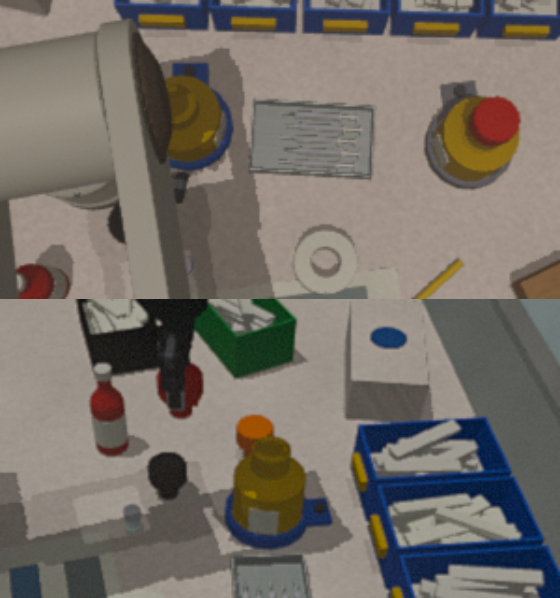

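The final views show the open jar in the blue ring: the neck is bare at crop (270,452) in the side view and (183,100) in the top view. The cap is held upright in the jaws at (181,388). The grey-ring jar still has its red cap, and the dish, roll, marker, bottle and vial appear in their places. Handing in.

```bash
python3 -c "
from h import *
order.hand_in(); plan(.49,.185,.214)"
```

```text
the job is handed in; nothing more can be done
the job is handed in; nothing more can be done
```

The jar in the blue holder is open, and the job is handed in with its red cap still held in the gripper. The cap loosened anticlockwise on the first try, turning 57° with almost no torque, so I never needed the other direction.

**Last checks:**
- **Cap position:** it is about 82 mm above where it sat and 120 mm to the side, toward the robot. The jar's mouth is wholly uncovered.
- **Cap hold:** the tool was vertical and practically still, with the grip opening steady at 0.637. The cap looked upright in the side picture, but I did not measure its tilt.
- **Forces and time:** the wrist force readings after each move stayed below 8 N. The clock stood at about 9.4 s, against the 40 s limit.
- **Other things:** the grey-holder jar still has its cap. In the last pictures, the nearby things looked unmoved, judged by eye. The swab box was only partly in view.

**Disagreements:**
- **Cap detection:** the network's cap position from the side picture was several millimetres off, so I used the centre of the cap's top face as seen by both cameras. Those two views agreed to about 2.5 mm.
- **Final state:** I asked for a reading right after handing in, but it returned only the hand-in message. The figures above come from just before.

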